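# Attenuator to the third click, then the shutter

### The arm

A 7-joint arm with a two-finger parallel gripper is mounted at the origin on the work surface. World frame = base frame: x ahead of the robot, y to its left, z up, the work surface at z = 0. Lengths are in m, angles in rad, forces in N, time in s.
With the tool pointing down it reaches from about 0.425 to 0.975 m from the base axis. Payload 16.7 kg.
Tool frame: the origin (TCP) lies on the centre line of the jaws, within the pads' length; the fingertips stand 11 mm ahead of it and the grasp point (between the pads) lies 8 mm behind it; x points along the fingers, y is the direction in which the jaws open and shut, and the axes are right-handed (so a half turn about x gives the same grasp; the last joint's range is limited). The gripper opens to 85 mm and grips with 20 to 120 N. Pads are 22 mm wide; open, the fingers measure 114 mm over their backs; the gripper's body (76 mm by 85 mm) begins 54 mm behind the grasp point. The pads swing forward as they close: fully open they stand 13 mm farther back than shut.
Start: joints at [-1.494, 0.426, 0.074, 1.606, -0.034, 1.111, -0.067], TCP at [0.152, 0.658, 0.242] pointing down, gripper open.
Joint ranges: [-2.85, 2.85], [-0.5, 2.14], [-1.23, 1.37], [0.21, 2.46], [-1.02, 4.16], [0.16, 2.05], [-2.73, 2.73]. Speed limits (rad/s): [1.89, 1.89, 2.39, 2.39, 3.01, 3.01, 3.01].

### API

Orientations are given as a unit quaternion [x, y, z, w].
In Python, from cell import arm gives the robot as it stands.
- The arm moves only by the shell command python3 -m handwheel 'ROWS' [FORCE]. ROWS is JSON, one flat list of numbers, 5 for each row, row after row: the shift along the tool's x, y, z in m, then the turn about the tool's x in degrees, then the finger opening in m, from 0 to 0.0854. A call has 1 to 5 rows; each row shifts and turns the commanded pose from where the row before left it, along the tool's axes as they then stand; what a row does not reach is not made up. A row lasts 1/10 s, in which the tool goes at most 50 mm and 8.59 degrees, less where a joint would pass 70% of its speed; a pose out of reach is approached as far as the arm can. A call is refused whole if a number of a shift passes 0.05 or a number of a turn 8.59, either way. A call with a gripper value outside its range is refused whole. The fingers move at their own pace and stop on an object; FORCE is the grip in N (left out, the last holds). Time passes only in rows, so rows that do not move let the fingers close. It gives the time, the measured TCP pose, the force and the opening at its end, in the units of the state.
- arm.observe(): the state, without advancing time (a new reading comes with each control period).
- arm.grab_frame(name): name is "scene" or "side" or "wrist"; returns a dict with "pixels" (384x512x3 uint8, red, green, blue), "z_map" (384x512 float32, m along the optical axis (not along the pixel's ray), 0 where there is no reading), "mtx" (3x3 intrinsics, pixels), "camera_from_world" (4x4, takes a point from world to camera coordinates); the wrist camera has in their place "T_tool_cam" (4x4, takes a point from camera to tool coordinates, whose origin is the TCP and whose axes are the tool frame's). Camera axes: x right, y up, looking along -z (the intrinsics and any distortion apply to the point x, -y, -z); pixel columns grow to the right and rows downward; lengths in m; the calibration is good to about 2 mm. The wrist camera is an equidistant fisheye: a pixel r from the principal point sees the ray r / f radians off the axis. A picture is of the moment at which its call begins: read the wrist's pose just before it.
- arm.close_job(): hands the job in, once; it reports no verdict.
The state is a dict: "clock": time; "joint_positions": joint angles; "qvel": joint speeds; "effort": joint torques, N m; "ee_pos": TCP position; "ee_rot": TCP orientation; "force": force on the tool from outside, world axes, zero at the start; "wrist_torque": the same for the moment, N m; "finger_gap": finger opening in m.
Only numpy, scipy, OpenCV 4.12 (cv2) and the standard library are available. Lean on these libraries where they do the work, as an engineer would, in place of code of your own. Each camera call takes 0.05 s, during which the arm holds its last target. There are 200 camera calls.

### The job

On the microscope bench, push the attenuator's flat tab along its slot from the end where it stands, through the clicks, and leave it resting in the third click without running past it; only then press the button on the small control box all the way down and let it come up again. The control box stays standing on the table about where it is, and the round-knobbed slider on the twin unit and the objective, dish, jar and screwdriver lying about are not disturbed.

Things in the scene. Friction and masses are not known exactly. Their poses are not given: they have to be found in the camera images.
- attenuator_unit: Fixed black housing 110 (x) x 240 (y) x 60 mm high with an upright flat tab on top; origin: centre of its underside. The tab's slot runs along unit y at unit x = -15 mm; the index strip lies at unit x = +28 mm. Stands left or right of the robot's midline, the twin unit opposite, each turned up to 0.3 rad: +y is roughly to the robot's left. The top behind the tab is bare.
- attenuator_tab (a point): Point in the upright aluminium tab: middle of its 24 mm width (unit x) and 10 mm thickness (unit y: faces 5 mm either side), 30 mm above the housing (90 above the table); the tab's top is 20 mm higher. Unit's axes. It stands on a carriage 16 mm long in y, up to 10 mm above the housing, and slides only along unit y.
- plunger_top (a point): Top centre of the 12 mm upright spring plunger that the tab carries on a thin arm, at unit x = +28 mm, 29 mm above the housing; same y as the tab. Its ball rides over the ridges of the index strip.
- attenuator (a joint): Tab along its slot, m, 0 to 0.115; 0: tab point at unit y = -60 mm, growing to unit +y. Starts at 0 to 0.010, before the first ridge. 0.5 N dry friction, 16 N s/m damping: stays where left on the flat. Climbing a ridge takes about 6 N; past the crest it springs up to 8 mm forward into the next click (pocket).
- index_strip: Bright strip 26 x 138 x 3 mm fixed on that housing, unit's axes, shifted up to 8 mm either way along y at each start. Six round ridges 2.5 mm high at strip y = -30, -14, 2, 18, 34, 50 mm from its origin. The pockets between are the clicks: first at y = -22, second -6, THIRD +10, fourth 26, fifth 42 mm (y of the tab's point). Let go within 5 mm of a pocket, the tab centres itself.
- iris_unit: The twin unit: the same fixed black housing 110 x 240 x 60 mm, origin at the centre of its underside, with a smooth strip and a slider with a round knob. Not to be used.
- iris_knob (a point): Centre of the 22 mm ball knob on the twin unit's slider, 40 mm above that housing's top; it slides along that unit's y. Leave it alone.
- control_box: Loose grey box, 75 (x) x 60 (y) x 35 mm high, 0.6 kg, origin at the centre of its underside, with one round button in the middle of its top. It must not be lifted or shoved about.
- shutter_button_top (a point): Centre of the top face of the control box's black button: 24 mm in diameter, in a collar 40 mm in diameter and 12 mm high; the top stands 57 mm above the table when up.
- shutter_button (a joint): How far the button is pressed, in m: 0 up, 0.006 fully down. It takes 5 N to press fully and springs back.
- objective: Loose spare objective, steel, 28 mm in diameter, 46 mm high, standing between the two units; origin at its underside.
- dish: Loose clear round dish, 52 mm in diameter, 12 mm high, between the two units, nearer the robot; origin at its underside.
- oil_jar: Loose amber jar, 56 mm in diameter, 70 mm high, at the robot's right, nearer than the units; origin at its underside.
- hex_driver: Loose screwdriver 150 mm long lying on the table at the robot's left, nearer than the units.
Things that resemble listed ones, but are neither listed nor needed, are in the scene too. Leave any purple look-alike of the control_box alone.

How it is judged:
On the way, in this order (a step that is already met when the one before it is completed fails the run):
1. the tab rests in the third click (y of attenuator_tab in the frame of index_strip between 0.0065 and 0.0135 m and velocity of joint attenuator between -0.01 and 0.01 m/s), for 0.2 s.
2. the button is pressed down with the tab in the third click (y of attenuator_tab in the frame of index_strip between 0.0065 and 0.0135 m and value of joint shutter_button above 0.0045 m), for 0.05 s.
At the end, for the whole second after the job is handed in: The tab rests in the third pocket of the index strip (within 3.5 mm of its centre), the button was pressed at least 4.5 mm after that and is up again (under 2 mm), the control box stands flat on the table, the twin unit's slider is within 5 mm of its start (y of attenuator_tab in the frame of index_strip between 0.0065 and 0.0135 m and value of joint shutter_button below 0.002 m and distance of iris_knob from where it was at the start of the episode below 0.005 m and linear speed of control_box below 0.02 m/s and height (world z) of control_box below 0.005 m and angle between control_box's own z axis and vertical below 0.1 rad); the robot touches nothing.
It fails at once if the tab ran past the third click (over the ridge after it) (y of attenuator_tab in the frame of index_strip above 0.0185 m).
It fails at once if the button was pressed while the tab was not in the third click (value of joint shutter_button above 0.003 m and (y of attenuator_tab in the frame of index_strip below 0.004 m or y of attenuator_tab in the frame of index_strip above 0.016 m)).
It fails at once if the control box was lifted or shoved more than 40 mm (height (world z) of control_box above 0.012 m or distance of control_box from where it was at the start of the episode above 0.04 m).
It fails at once if the twin unit's slider was moved more than 5 mm (not (distance of iris_knob from where it was at the start of the episode below 0.005 m)).
It fails at once if the objective, dish, jar or screwdriver was moved more than 20 mm (distance of any of objective, dish, oil_jar, hex_driver from where it was at the start of the episode above 0.02 m).
It also fails if it takes over 56 s, if anything falls off the work surface, if the arm or the gripper's body presses on something with over 40 N, if the wrist force passes 120 N, or if a joint passes its speed limit or range.

## Working session

There is one attempt and no reset: what is moved stays moved. The work goes in short steps, Python scripts to look and compute and a shell command to move; the robot and the scene stay as the last step left them, time stands still between calls to the robot, and variables do not carry over. Pictures are saved under pics/ and viewed, about 8 in all and at most 12, crops included, and the job is handed in when it is done.

```bash
mkdir -p pics; ls; cat > h.py <<'E'
import numpy as np, cv2
from scipy.spatial.transform import Rotation as R
from cell import arm
def save(n,f): cv2.imwrite(f'pics/{n}.png',f['pixels'][:,:,::-1])
def world(f,u,v,z=None):
    """pixel -> world; by depth, or onto plane z"""
    K=f['mtx'];T=np.linalg.inv(f['camera_from_world'])
    d=np.array([(u-K[0,2])/K[0,0],-(v-K[1,2])/K[1,1],-1.])
    o=T[:3,3];w=T[:3,:3]@d
    s=f['z_map'][int(round(v)),int(round(u))] if z is None else (z-o[2])/w[2]
    return o+s*w
def cloud(f):
    K=f['mtx'];T=np.linalg.inv(f['camera_from_world']);h,w=f['z_map'].shape
    u,v=np.meshgrid(np.arange(w),np.arange(h));z=f['z_map']
    d=np.stack([(u-K[0,2])/K[0,0],-(v-K[1,2])/K[1,1],-np.ones_like(z)],-1)*z[...,None]
    P=d@T[:3,:3].T+T[:3,3];P[z==0]=np.nan
    return P
E
python3 - <<'E'
from h import *
import pickle
D={}
for n in('scene','side'):
    f=arm.grab_frame(n);D[n]=f;save(n,f);print(n,f['mtx'].tolist(),np.linalg.inv(f['camera_from_world']).round(3).tolist(),[k for k in f])
pickle.dump(D,open('D.pkl','wb'));s=arm.observe();print(s['clock'],s['ee_pos'],s['ee_rot'])
cv2.imwrite('pics/both.png',np.vstack([D[n]['pixels'][:,:,::-1] for n in D])[:, :])
E
```

```text
pics
scene [[434.7437693520634, 0.0, 263.22498603034416], [0.0, 434.7437693520634, 189.68339301032333], [0.0, 0.0, 1.0]] [[0.797, -0.381, 0.469, 0.966], [0.604, 0.502, -0.619, -0.606], [0.0, 0.777, 0.63, 0.684], [0.0, 0.0, 0.0, 1.0]] ['pixels', 'z_map', 'mtx', 'camera_from_world']
side [[415.4334213225765, 0.0, 258.55335227912974], [0.0, 415.4334213225765, 193.6993443902335], [0.0, 0.0, 1.0]] [[-0.831, 0.433, -0.349, 0.19], [-0.556, -0.654, 0.513, 0.489], [-0.006, 0.62, 0.785, 0.825], [0.0, 0.0, 0.0, 1.0]] ['pixels', 'z_map', 'mtx', 'camera_from_world']
0.1 [0.15176022 0.65734504 0.2416696 ] [ 0.07963889  0.70258642 -0.08047989  0.70253325]
```

View pics/scene.png

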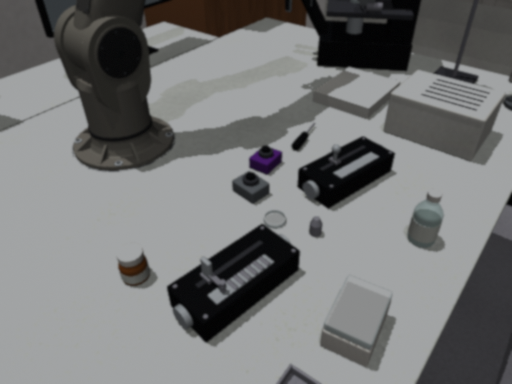

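View pics/side.png

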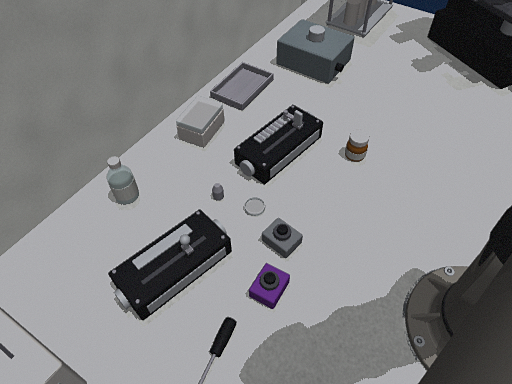

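The scene view shows two units. The one with the ridged strip and flat tab, at scene (235,280) and side (280,143), is the attenuator, on the robot's right. The unit at scene (345,170) has a smooth strip and a ball knob, so it is the iris. There are two button boxes: grey at scene (250,185) / side (282,237), and purple at scene (265,157) / side (269,285). The grey one is the control box and the purple one is the look-alike.

```bash
python3 - <<'E'
from h import *
import pickle
D=pickle.load(open('D.pkl','rb'))
P=[cloud(D[n]) for n in('scene','side')]
def sel(p,c,r,z0,z1): 
    m=(np.hypot(p[...,0]-c[0],p[...,1]-c[1])<r)&(p[...,2]>z0)&(p[...,2]<z1);return m
for n,px in(('scene',[(235,280),(345,170),(251,183),(266,157),(207,268),(337,155)]),('side',[(280,143),(172,262),(282,237),(269,285),(298,118),(185,241)])):
    for q in px: print(n,q,world(D[n],*q).round(4))
for i,n in enumerate(('scene','side')):
    p=P[i]
    for nm,q in(('att',(235,280) if i==0 else (280,143)),('iris',(345,170) if i==0 else(172,262))):
        c=world(D[n],*q)[:2]; m=sel(p,c,.17,.052,.066); Q=p[m]
        (cx,cy),(w,h),a=cv2.minAreaRect((Q[:,:2]*1000).astype(np.float32));print(n,nm,m.sum(),cx,cy,w,h,a,np.median(Q[:,2]))
        t=p[sel(p,c,.12,.085,.125)];print('  high',len(t),t.mean(0).round(4),t.min(0).round(3),t.max(0).round(3))
    q=(251,183) if i==0 else (282,237);c=world(D[n],*q)[:2]
    Q=p[sel(p,c,.06,.030,.039)];print('box',cv2.minAreaRect((Q[:,:2]*1000).astype(np.float32)))
    Q=p[sel(p,c,.05,.043,.065)];print('btn',len(Q),Q.mean(0),Q.max(0)); Q=Q[Q[:,2]>.052];print(len(Q),Q.mean(0))
a=cv2.resize(D['scene']['pixels'][225:335,160:310,::-1],None,fx=5,fy=5,interpolation=2)
b=cv2.resize(D['scene']['pixels'][140:210,220:295,::-1],None,fx=4,fy=4)
cv2.imwrite('pics/crop.png',a)
E
```

```text
scene (235, 280) [ 0.6192 -0.2333  0.0642]
scene (345, 170) [0.6133 0.1848 0.062 ]
scene (251, 183) [0.4501 0.0258 0.0442]
scene (266, 157) [0.407  0.1428 0.0367]
scene (207, 268) [ 0.5838 -0.2646  0.101 ]
scene (337, 155) [0.5796 0.2008 0.0829]
side (280, 143) [ 0.5769 -0.1805  0.0609]
side (172, 262) [0.5786 0.2396 0.0623]
side (282, 237) [0.4253 0.0532 0.0473]
side (269, 285) [0.3859 0.1668 0.0504]
side (298, 118) [ 0.5695 -0.2551  0.0946]
side (185, 241) [0.5643 0.2043 0.1097]
scene att 5689 598.7091674804688 -206.997802734375 261.09283447265625 111.57181549072266 81.26805114746094 0.06050501427246313
  high 192 [ 0.5868 -0.2615  0.0986] [ 0.564 -0.271  0.085] [ 0.624 -0.252  0.112]
scene iris 2534 596.7175903320312 224.23348999023438 248.01390075683594 112.8445816040039 76.69730377197266 0.06048345288929852
  high 74 [0.5774 0.1953 0.1028] [0.567 0.187 0.085] [0.586 0.206 0.113]
box ((437.2327880859375, 39.15592956542969), (62.126060485839844, 77.63932800292969), 81.62031555175781)
btn 152 [0.44150945 0.0347765  0.05055182] [0.45769684 0.05889551 0.06039737]
53 [0.43922536 0.03770785 0.05670716]
side att 2480 595.3919067382812 -207.63815307617188 263.2320861816406 111.71398162841797 81.31692504882812 0.06130560328101298
  high 100 [ 0.5772 -0.2572  0.0992] [ 0.561 -0.272  0.086] [ 0.62  -0.25   0.114]
side iris 5174 594.025634765625 228.02374267578125 262.32000732421875 111.9918441772461 76.76466369628906 0.061123409229564885
  high 93 [0.5694 0.2009 0.1062] [0.56  0.19  0.086] [0.581 0.209 0.114]
box ((434.1934814453125, 39.04769515991211), (60.21077346801758, 74.32424926757812), 81.41756439208984)
btn 214 [0.43282431 0.04192593 0.05134612] [0.45392539 0.05818056 0.06077234]
84 [0.43389321 0.03992389 0.05719202]
```

View pics/crop.png

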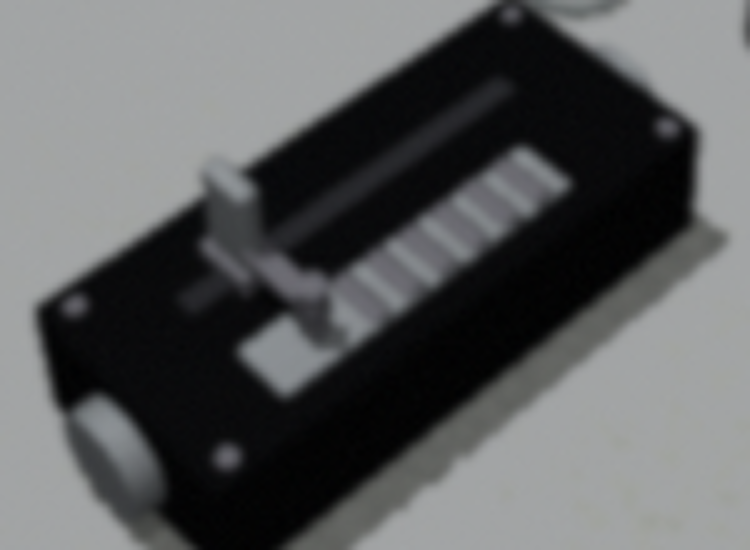

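The crop confirms that the attenuator carries the flat tab at the −y end with six ridges ahead of it. Next I'll rectify the housing top to locate the strip and ridges in unit axes.

```bash
python3 - <<'E'
from h import *
import pickle
D=pickle.load(open('D.pkl','rb'))
C=np.array([.597,-.207]);yaw=np.radians(81.3-90)
ex=np.array([np.cos(yaw),np.sin(yaw)]);ey=np.array([-ex[1],ex[0]])
S=0.0005
out=[]
for n in('scene','side'):
    f=D[n]
    g=np.arange(-150,150.5,.5)/1000; xs=np.arange(-70,70.5,.5)/1000
    Y,X=np.meshgrid(g,xs)   # rows = unit x, cols = unit y
    W=np.stack([C[0]+X*ex[0]+Y*ey[0],C[1]+X*ex[1]+Y*ey[1],np.full(X.shape,.063),np.ones(X.shape)],-1)@f['camera_from_world'].T
    K=f['mtx'];u=K[0,0]*W[...,0]/-W[...,2]+K[0,2];v=-K[1,1]*W[...,1]/-W[...,2]+K[1,2]
    im=cv2.remap(f['pixels'],u.astype(np.float32),v.astype(np.float32),cv2.INTER_LINEAR)
    out.append(im)
    # strip extents
    gr=im.mean(2); 
    r=gr[int((22+70)*2):int((34+70)*2)].mean(0)
    print(n,[(round(g[i]*1000),int(r[i])) for i in range(60,540,6)])
    P=cloud(f);Q=P[(np.hypot(P[...,0]-C[0],P[...,1]-C[1])<.17)&(P[...,2]>.085)&(P[...,2]<.125)]
    d=Q[:,:2]-C;U=np.stack([d@ex,d@ey,Q[:,2]],1)*1000
    for lo,hi in((-40,5),(5,50)):
        q=U[(U[:,0]>lo)&(U[:,0]<hi)];print(len(q),q.mean(0),np.percentile(q,[3,97],0).round(1).tolist())
o=np.vstack(out)[:,:,::-1]
cv2.imwrite('pics/rect.png',o)
E
```

```text
scene [(-120, 7), (-117, 9), (-114, 10), (-111, 10), (-108, 10), (-105, 10), (-102, 10), (-99, 10), (-96, 10), (-93, 10), (-90, 10), (-87, 10), (-84, 12), (-81, 42), (-78, 108), (-75, 139), (-72, 142), (-69, 142), (-66, 142), (-63, 141), (-60, 131), (-57, 90), (-54, 59), (-51, 57), (-48, 67), (-45, 96), (-42, 124), (-39, 131), (-36, 115), (-33, 109), (-30, 105), (-27, 118), (-24, 133), (-21, 121), (-18, 110), (-15, 106), (-12, 111), (-9, 131), (-6, 126), (-3, 112), (0, 108), (3, 108), (6, 125), (9, 131), (12, 116), (15, 109), (18, 107), (21, 117), (24, 131), (27, 121), (30, 110), (33, 107), (36, 112), (39, 129), (42, 126), (45, 113), (48, 109), (51, 110), (54, 125), (57, 126), (60, 86), (63, 32), (66, 10), (69, 9), (72, 9), (75, 9), (78, 9), (81, 9), (84, 9), (87, 9), (90, 9), (93, 9), (96, 9), (99, 9), (102, 9), (105, 9), (108, 9), (111, 14), (114, 43), (117, 95)]
151 [-10.47015962 -55.64077626 101.3473615 ] [[-24.1, -58.9, 86.4], [-1.6, -49.8, 111.4]]
41 [ 29.84442169 -54.55391499  88.41253156] [[24.0, -59.5, 85.2], [34.4, -48.9, 91.4]]
side [(-120, 173), (-117, 111), (-114, 43), (
[... 325 characters left out ...]
27, 158), (-24, 141), (-21, 130), (-18, 118), (-15, 122), (-12, 154), (-9, 143), (-6, 131), (-3, 124), (0, 116), (3, 147), (6, 155), (9, 135), (12, 127), (15, 117), (18, 134), (21, 159), (24, 142), (27, 130), (30, 121), (33, 126), (36, 157), (39, 143), (42, 129), (45, 125), (48, 119), (51, 150), (54, 167), (57, 122), (60, 48), (63, 18), (66, 21), (69, 26), (72, 26), (75, 25), (78, 26), (81, 23), (84, 27), (87, 26), (90, 27), (93, 26), (96, 25), (99, 22), (102, 25), (105, 28), (108, 26), (111, 25), (114, 27), (117, 23)]
86 [-18.14196301 -52.31747903 100.83279802] [[-27.9, -59.3, 86.3], [-5.1, -48.4, 112.3]]
14 [ 25.82812499 -54.48706514  89.3850026 ] [[21.4, -61.3, 86.9], [31.3, -50.4, 91.1]]
```

View pics/rect.png

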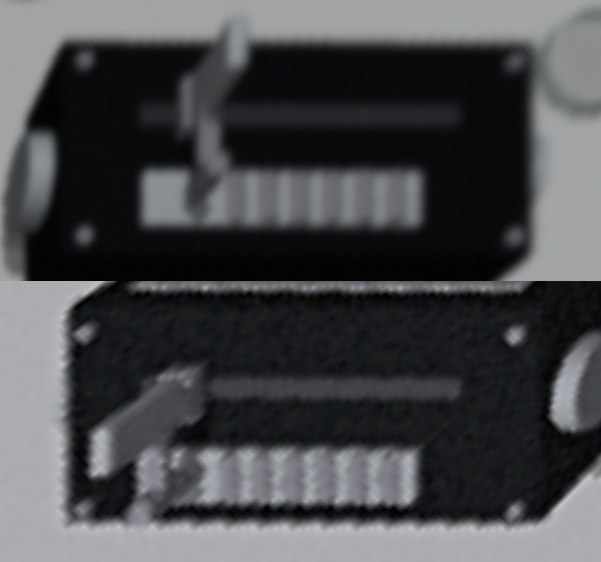

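Both views give a consistent fit in my unit frame. The strip origin is at y≈−10, the tab at y≈−54.5, and the third click at y≈0, so the travel is about +54 mm. I'll grip the tab with the jaws opening along unit y, so it can't spring forward past the click.

```bash
cat >> h.py <<'E'
C=np.array([.597,-.207]);yaw=np.radians(81.3-90)
ex=np.array([np.cos(yaw),np.sin(yaw)]);ey=np.array([-ex[1],ex[0]])
def go(p):
    s=arm.observe();r=R.from_quat(s['ee_rot']);M=r.as_matrix()
    print('t',round(s['clock'],2),'pos',s['ee_pos'].round(4),'F',np.round(s['force'],1),'gap',round(s['finger_gap'],4))
    print('M',M.round(3).tolist())
    print('tool delta',(M.T@(np.array(p)-s['ee_pos'])).round(4))
    a=np.array([*ey,0.]);t=M.T@a;ang=np.degrees(np.arctan2(t[2],t[1]));print('turn deg',(ang+90)%180-90)
    d=s['ee_pos'][:2]-C;print('unit xy',(d@ex).round(4),(d@ey).round(4))
E
python3 - <<'E'
from h import *
p=C-.015*ex-.0545*ey;print(p);go([.5,.25,.242]);go([*p,.2])
E
```

```text
[ 0.57392888 -0.258604  ]
t 0.1 pos [0.1518 0.6573 0.2417] F [0.7 0.2 0. ] gap 0.0852
M [[-0.0, 0.225, 0.974], [-0.001, 0.974, -0.225], [-1.0, -0.001, 0.0]]
tool delta [ 1.000e-04 -3.186e-01  4.310e-01]
turn deg -4.302063140306345
unit xy -0.5709 0.7871
t 0.1 pos [0.1518 0.6573 0.2417] F [0.7 0.2 0. ] gap 0.0852
M [[-0.0, 0.225, 0.974], [-0.001, 0.974, -0.225], [-1.0, -0.001, 0.0]]
tool delta [ 0.0427 -0.7974  0.6174]
turn deg -4.302063140306345
unit xy -0.5709 0.7871
```

```bash
python3 -m handwheel '[0,-0.03,0.04,-4.3,0.05, 0,-0.03,0.04,0,0.05, 0,-0.03,0.04,0,0.05, 0,-0.03,0.04,0,0.05, 0,-0.03,0.04,0,0.05]'
python3 -m handwheel '[0,-0.03,0.04,0,0.05, 0,-0.03,0.04,0,0.05, 0,-0.03,0.04,0,0.05, 0,-0.03,0.04,0,0.05, 0,-0.03,0.035,0,0.05]'
python3 -m handwheel '[0,-0.045,0.018,0,0.05, 0,-0.045,0.018,0,0.05, 0,-0.045,0.018,0,0.05, 0,-0.045,0.018,0,0.05, 0,-0.045,0.018,0,0.05]'
python3 - <<'E'
from h import *
go([.57393,-.2586,.2])
E
```

```text
clock: 0.6
ee_pos: [0.3251, 0.4748, 0.2422]
ee_rot: [0.054, 0.705, -0.054, 0.705]
force: [0.1, 0.8, -0.7]
finger_gap: 0.0503
clock: 1.1
ee_pos: [0.4955, 0.2969, 0.2423]
ee_rot: [0.054, 0.705, -0.054, 0.705]
force: [1.1, 0.0, 0.6]
finger_gap: 0.0501
clock: 1.6
ee_pos: [0.549, 0.0609, 0.2423]
ee_rot: [0.054, 0.705, -0.054, 0.705]
force: [0.6, -0.0, 0.1]
finger_gap: 0.0499
t 1.6 pos [0.549  0.0609 0.2423] F [ 0.6 -0.   0.1] gap 0.0499
M [[-0.0, 0.151, 0.989], [0.0, 0.989, -0.151], [-1.0, 0.0, -0.0]]
tool delta [ 0.0423 -0.3121  0.0729]
turn deg 0.011328237582489464
unit xy -0.088 0.2576
```

```bash
python3 -m handwheel '[0,-0.045,0.01,0,0.05, 0,-0.045,0.01,0,0.05, 0,-0.045,0.01,0,0.05, 0,-0.045,0.01,0,0.05, 0,-0.045,0.01,0,0.05]'
python3 -m handwheel '[0,-0.044,0.012,0,0.05, 0,-0.043,0.011,0,0.05, 0.03,0,0,0,0.05, 0,0,0,0,0.05, 0,0,0,0,0.05]'
python3 - <<'E'
from h import *
go([.57393,-.2586,.2])
f=arm.grab_frame('wrist');save('w1',f);print(f['mtx'].tolist(),f['T_tool_cam'].round(3).tolist())
E
```

```text
clock: 2.1
ee_pos: [0.5642, -0.1689, 0.2422]
ee_rot: [0.054, 0.705, -0.053, 0.705]
force: [1.5, 0.3, -0.3]
finger_gap: 0.05
clock: 2.6
ee_pos: [0.5738, -0.2557, 0.2121]
ee_rot: [0.054, 0.706, -0.053, 0.704]
force: [-0.2, 0.6, 0.3]
finger_gap: 0.0499
t 2.6 pos [ 0.5738 -0.2557  0.2121] F [-0.2  0.6  0.3] gap 0.0499
M [[-0.002, 0.151, 0.989], [0.001, 0.989, -0.151], [-1.0, 0.0, -0.002]]
tool delta [ 0.0121 -0.0029  0.0006]
turn deg 0.04220301378953195
unit xy -0.0156 -0.0516
[[297.3186396354542, 0.0, 253.62056665957948], [0.0, 297.3186396354542, 194.26526674997697], [0.0, 0.0, 1.0]] [[0.0, 0.301, -0.954, -0.131], [1.0, 0.0, 0.001, -0.0], [0.001, -0.954, -0.301, -0.078], [0.0, 0.0, 0.0, 1.0]]
```

View pics/w1.png

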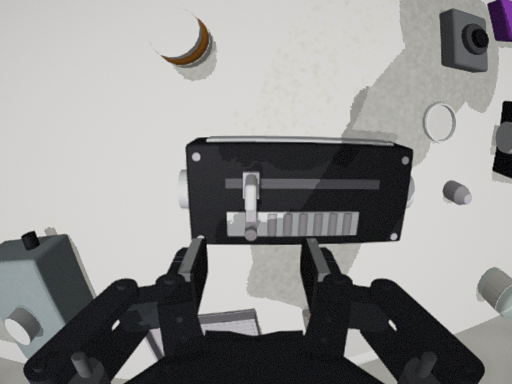

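The wrist view shows the tab at (251,180), centred between the fingers, with the plunger at (251,232). The strip spans columns 227–359 with its ridges visible. I'll measure tab and strip from here.

```bash
cat >> h.py <<'E'
def wray(f,u,v,z,s):
    K=f['mtx'];x=(u-K[0,2]);y=(v-K[1,2]);r=np.hypot(x,y);th=r/K[0,0]
    d=np.array([np.sin(th)*x/r,-np.sin(th)*y/r,-np.cos(th)])
    T=f['T_tool_cam'];M=R.from_quat(s['ee_rot']).as_matrix()
    o=M@T[:3,3]+s['ee_pos'];w=M@(T[:3,:3]@d)
    p=o+(z-o[2])/w[2]*w;q=p[:2]-C
    return np.array([q@ex,q@ey])*1000
def wfind(name):
    s=arm.observe();f=arm.grab_frame('wrist');save(name,f)
    return s,f
E
python3 - <<'E'
from h import *
s,f=wfind('w2');g=f['pixels'].mean(2)
for v in(217,228): print(v,g[v,220:365].astype(int).tolist())
print('tab row',g[178,235:270].astype(int).tolist(),g[185,235:270].astype(int).tolist())
for u,v,z in((227,223,.063),(359,223,.063),(251,178,.11),(251,232,.089),(196,157,.06),(404,160,.06),(394,237,.06),(203,238,.06)): print(u,v,wray(f,u,v,z,s).round(1))
c=cv2.resize(f['pixels'][130:250,180:420,::-1],None,fx=3,fy=3,interpolation=2);cv2.imwrite('pics/w2c.png',c)
E
```

```text
217 [45, 40, 44, 46, 39, 44, 109, 206, 217, 216, 215, 216, 214, 181, 164, 163, 162, 163, 162, 163, 160, 161, 163, 164, 159, 141, 183, 189, 186, 182, 185, 187, 189, 186, 191, 166, 135, 137, 191, 200, 212, 214, 214, 213, 214, 216, 214, 176, 164, 165, 166, 172, 171, 164, 160, 144, 127, 161, 163, 163, 162, 162, 162, 115, 117, 124, 129, 132, 129, 125, 120, 115, 138, 157, 159, 158, 159, 156, 134, 117, 120, 126, 129, 131, 128, 121, 116, 129, 149, 157, 158, 157, 157, 134, 115, 120, 124, 132, 129, 127, 124, 115, 128, 158, 157, 156, 155, 155, 133, 111, 118, 125, 133, 131, 126, 120, 115, 134, 155, 157, 158, 158, 147, 116, 115, 123, 128, 133, 126, 123, 116, 134, 155, 156, 156, 154, 159, 130, 59, 19, 25, 29, 26, 22, 31]
228 [30, 27, 24, 31, 24, 26, 54, 139, 159, 159, 158, 157, 160, 159, 159, 158, 157, 158, 159, 156, 158, 157, 159, 158, 136, 89, 74, 82, 94, 102, 106, 102, 92, 84, 81, 72, 98, 154, 160, 159, 158, 158, 159, 157, 157, 157, 157, 118, 115, 123, 126, 131, 132, 123, 121, 111, 131, 156, 157, 158, 157, 155, 130, 115, 118, 127, 129, 130, 127, 123, 114, 126, 156, 157, 158, 157, 156, 143, 113, 118, 123, 128, 130, 129, 122, 116, 125, 147, 157, 155, 155, 154, 135, 115, 117, 124, 129, 131, 127, 121, 118, 130, 154, 154, 155, 155, 152, 124, 113, 121, 124, 132, 128, 128, 120, 120, 142, 154, 153, 152, 151, 139, 111, 116, 124, 128, 128, 127, 119, 116, 146, 154, 154, 152, 153, 144, 98, 36, 21, 29, 18, 29, 22, 26, 19]
tab row [100, 101, 102, 98, 100, 98, 98, 121, 192, 193, 145, 117, 116, 117, 120, 120, 119, 116, 113, 107, 95, 106, 163, 161, 91, 77, 87, 98, 99, 97, 100, 99, 97, 99, 98] [105, 104, 103, 101, 103, 102, 99, 118, 187, 163, 166, 190, 198, 201, 202, 202, 203, 199, 179, 179, 136, 99, 103, 110, 62, 58, 98, 103, 102, 99, 101, 103, 101, 103, 104]
227 223 [ 26.2 -79.1]
359 223 [27.4 61.1]
251 178 [-33.4 -53.9]
251 232 [ 24.3 -54.2]
196 157 [ -42.  -108.2]
404 160 [-42.  107.4]
394 237 [ 47.5 109.3]
203 238 [  45.2 -105.8]
```

View pics/w2c.png

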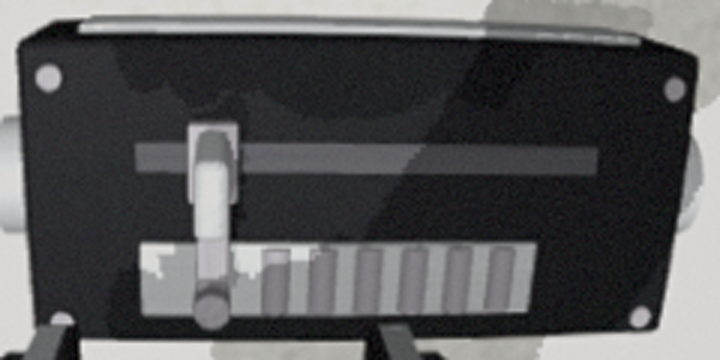

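The close view resolves it. The six ridges are the darker bars at columns 271–346, and the bright gaps between them are the pockets. My earlier bright-bar reading was half a pitch off, so I'm recomputing the strip origin.

```bash
python3 - <<'E'
from h import *
s,f=wfind('w3');g=f['pixels'].mean(2)
import scipy.ndimage as nd
for v in(226,229,231):
    r=nd.gaussian_filter1d(g[v,262:356],.7);m=r<141;l,n=nd.label(m)
    us=[262+nd.center_of_mass(m,l,i)[1] for i in range(1,n+1) if (l==i).sum()>5]
    y=[wray(f,u,v,.065,s)[1] for u in us];print(v,np.round(us,1),np.round(y,1))
    if len(y)>=6: print('origin',np.mean(np.array(y[:6])-np.array([-30,-14,2,18,34,50])))
for v in(226,229,231):print(g[v,236:266].astype(int).tolist())
import pickle
# cross-check in fixed scene view: ridges vs pockets at z=.065
D=pickle.load(open('D.pkl','rb'))
for n in D:
  fr=D[n]
  for y in range(-30,61,4):
    p=[*(C+.028*ex+y/1000*ey),.063,1];c=fr['camera_from_world']@p;K=fr['mtx']
    u=K[0,2]-K[0,0]*c[0]/c[2];w=K[1,2]+K[1,1]*c[1]/c[2];print(y,int(nd.map_coordinates(fr['pixels'].mean(2),[[w],[u]],order=1)[0]),end=' ')
  print()
E
```

```text
Traceback (most recent call last):
IndexError: tuple index out of range
```

```bash
python3 - <<'E'
from h import *
import scipy.ndimage as nd
s,f=wfind('w3');g=f['pixels'].mean(2)
for v in(226,229,231):
    r=nd.gaussian_filter1d(g[v,262:356],.7);l,n=nd.label(r<141)
    us=[262+np.where(l==i)[0].mean() for i in range(1,n+1) if (l==i).sum()>5]
    y=np.array([wray(f,u,v,.065,s)[1] for u in us]);print(v,np.round(us,1),np.round(y,1))
    if len(y)>=6: print('origin',np.mean(y[:6]-np.array([-30,-14,2,18,34,50])))
E
```

```text
226 [271.5 286.5 301.5 316.5 331.5 345. ] [-33.4 -18.   -2.3  13.6  29.9  45. ]
origin -4.208738700324023
229 [271.5 286.5 301.5 316.5 331.  345. ] [-33.4 -17.8  -2.1  13.9  29.7  45.4]
origin -4.0551554441139075
231 [271.5 286.5 301.5 316.5 330.5 345. ] [-33.3 -17.7  -2.   14.1  29.4  45.7]
origin -3.980400317548759
```

Only the darker bars fit the description: six of them, slightly inset, and 16 mm apart. That puts the strip origin at y≈−4 to −2.5 and the third click at about +6.5, which is about 61 mm of travel. Next I descend around the tab and grip lightly.

```bash
python3 -m handwheel '[0.03,-0.0025,0,0,0.05, 0.03,0,0,0,0.05, 0.03,0,0,0,0.05, 0.026,0,0,0,0.05, 0,0,0,0,0.05]' 20
python3 -m handwheel '[0,0,0,0,0.03, 0,0,0,0,0.014, 0,0,0,0,0.008, 0,0,0,0,0.006, 0,0,0,0,0.006]' 20
python3 - <<'E'
from h import *
go([.57393,-.2586,.095])
E
```

```text
clock: 3.3
ee_pos: [0.5725, -0.2577, 0.0941]
ee_rot: [0.054, 0.706, -0.053, 0.704]
force: [0.2, 0.1, -0.7]
finger_gap: 0.05
clock: 3.8
ee_pos: [0.5746, -0.2594, 0.0981]
ee_rot: [0.054, 0.704, -0.054, 0.706]
force: [-0.9, 1.3, 7.7]
finger_gap: 0.0097
t 3.8 pos [ 0.5746 -0.2594  0.0981] F [-0.9  1.3  7.7] gap 0.0097
M [[0.003, 0.151, 0.988], [-0.0, 0.988, -0.151], [-1.0, -0.0, 0.003]]
tool delta [ 0.0031  0.0006 -0.0008]
turn deg -0.0015324894870474282
unit xy -0.0143 -0.0551
```

```bash
python3 -m handwheel '[-0.003,0,0,0,0.006, 0,0.006,0,0,0.006, 0,0.006,0,0,0.006, 0,0.006,0,0,0.006, 0,0.006,0,0,0.006]' 20
python3 -m handwheel '[0,0.005,0,0,0.006, 0,0.005,0,0,0.006, 0,0.005,0,0,0.006, 0,0.004,0,0,0.006, 0,0,0,0,0.006]'
python3 - <<'E'
from h import *
go([.57393,-.2586,.095])
s,f=wfind('w4');c=cv2.resize(f['pixels'][130:250,180:420,::-1],None,fx=3,fy=3,interpolation=2);cv2.imwrite('pics/w4c.png',c)
E
```

```text
clock: 4.3
ee_pos: [0.5774, -0.2358, 0.0997]
ee_rot: [0.053, 0.705, -0.054, 0.705]
force: [3.2, -0.8, -8.9]
finger_gap: 0.0094
clock: 4.8
ee_pos: [0.5807, -0.2152, 0.0997]
ee_rot: [0.054, 0.705, -0.053, 0.705]
force: [3.6, 5.1, -3.0]
finger_gap: 0.0096
t 4.8 pos [ 0.5807 -0.2152  0.0997] F [ 3.6  5.1 -3. ] gap 0.0096
M [[0.001, 0.15, 0.989], [0.001, 0.989, -0.15], [-1.0, 0.001, 0.0]]
tool delta [ 0.0046 -0.0439 -0.0002]
turn deg 0.07512759265433999
unit xy -0.0148 -0.0106
```

View pics/w4c.png

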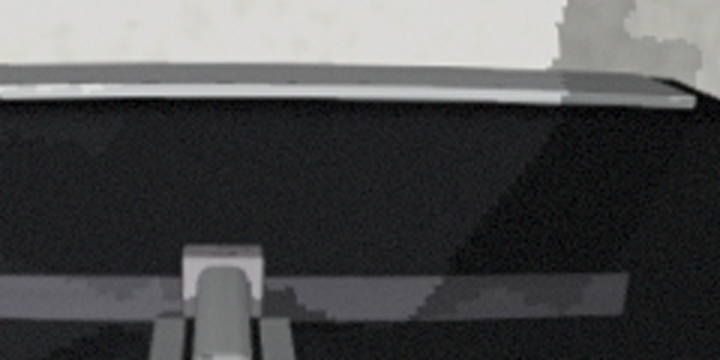

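The tab is now firmly held between the pads, at crop (223,300). The strip lies below this crop, so I'll locate the plunger against the ridges there.

```bash
python3 - <<'E'
from h import *
f={'pixels':cv2.imread('pics/w4.png')}
c=cv2.resize(f['pixels'][205:345,150:360],None,fx=3.5,fy=3.5,interpolation=2);cv2.imwrite('pics/w4d.png',c)
E
```

```text
(no output)
```

View pics/w4d.png

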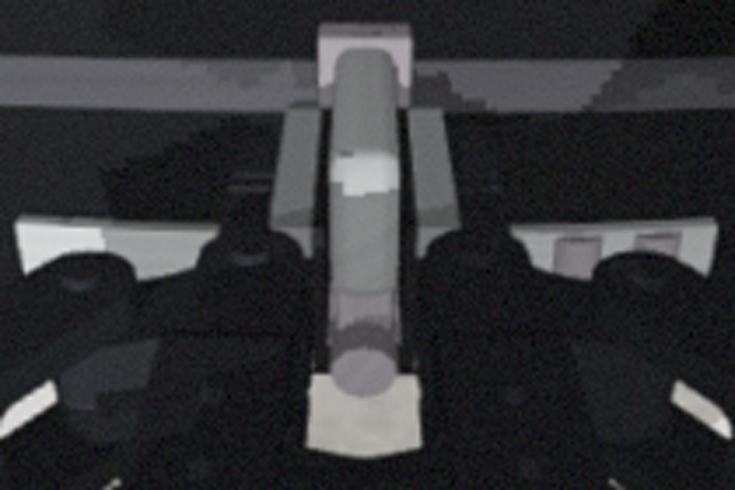

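Ridges 5 and 6 are visible at crop (578,255) and (657,245), with the plunger at (364,370). I'll cast those points against the tab's position.

```bash
python3 - <<'E'
from h import *
s,f=wfind('w5')
for u,v,z in((315.1,277.9,.0645),(337.7,275,.0645),(254,310.7,.089),(354.3,270,.063)): print(wray(f,u,v,z,s).round(1))
E
```

```text
[18.3 30.3]
[16.7 46. ]
[ 25.4 -10.9]
[14.4 58.1]
```

This view also gives origin ≈ −3.9, so click 3 is at +6.2 and there are 17 mm to go.

```bash
python3 -m handwheel '[0,0.004,0,0,0.006, 0,0.004,0,0,0.006, 0,0.004,0,0,0.006, 0,0.003,0,0,0.006, 0,0,0,0,0.006]'
python3 - <<'E'
from h import *
go([.57393,-.2586,.095])
E
```

```text
clock: 5.4
ee_pos: [0.583, -0.2007, 0.0996]
ee_rot: [0.054, 0.705, -0.053, 0.705]
force: [4.6, 4.7, -1.1]
finger_gap: 0.0095
t 5.4 pos [ 0.583  -0.2007  0.0996] F [ 4.6  4.7 -1.1] gap 0.0095
M [[0.001, 0.15, 0.989], [0.001, 0.989, -0.15], [-1.0, 0.001, 0.0]]
tool delta [ 0.0046 -0.0586 -0.0002]
turn deg 0.05569585721389103
unit xy -0.0148 0.0041
```

```bash
python3 -m handwheel '[0,0.0015,0,0,0.006, 0,0,0,0,0.006, 0,0,0,0,0.006]'
python3 - <<'E'
from h import *
go([.57393,-.2586,.095])
E
```

```text
clock: 5.7
ee_pos: [0.5831, -0.1994, 0.0996]
ee_rot: [0.054, 0.705, -0.053, 0.705]
force: [4.4, 3.6, -0.8]
finger_gap: 0.0096
t 5.7 pos [ 0.5831 -0.1994  0.0996] F [ 4.4  3.6 -0.8] gap 0.0096
M [[0.001, 0.15, 0.989], [0.001, 0.989, -0.15], [-1.0, 0.001, 0.001]]
tool delta [ 0.0046 -0.0599 -0.0002]
turn deg 0.045793424466069155
unit xy -0.0148 0.0054
```

Force is falling toward the pocket. I'll release slightly, with the fingers still guarding both sides, then open and look.

```bash
python3 -m handwheel '[0,0,0,0,0.016, 0,0,0,0,0.016, 0,0,0,0,0.02, 0,0,0,0,0.05, 0,0,0,0,0.05]'
python3 -m handwheel '[-0.03,0,0,0,0.05, -0.04,0,0,0,0.05, -0.04,0,0,0,0.05, 0,0,0,0,0.05, 0,0,0,0,0.05]'
python3 - <<'E'
from h import *
go([.57393,-.2586,.095])
s,f=wfind('w6');c=cv2.resize(f['pixels'][130:250,140:380,::-1],None,fx=3,fy=3,interpolation=2);cv2.imwrite('pics/w6c.png',c)
E
```

```text
clock: 6.2
ee_pos: [0.5825, -0.2004, 0.0993]
ee_rot: [0.054, 0.705, -0.054, 0.705]
force: [-0.7, 0.4, -0.2]
finger_gap: 0.0485
clock: 6.7
ee_pos: [0.583, -0.2003, 0.2102]
ee_rot: [0.054, 0.704, -0.054, 0.706]
force: [0.2, 0.0, -0.5]
finger_gap: 0.0504
t 6.7 pos [ 0.583  -0.2003  0.2102] F [ 0.2  0.  -0.5] gap 0.0504
M [[0.002, 0.151, 0.989], [0.0, 0.989, -0.151], [-1.0, 0.0, 0.002]]
tool delta [ 0.1152 -0.059  -0.0003]
turn deg 0.005148832676880488
unit xy -0.0149 0.0045
```

View pics/w6c.png

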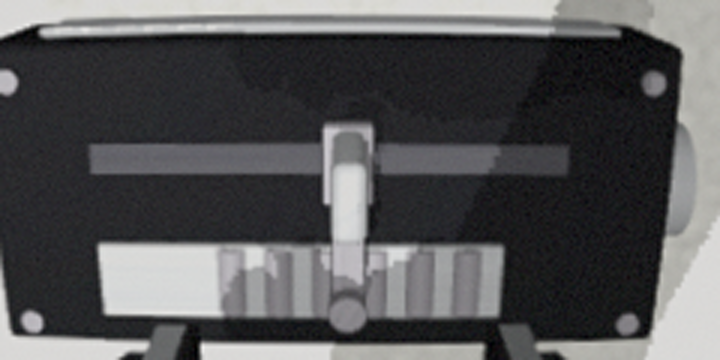

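Three ridges lie left of the plunger (crop x 231, 279, 322) and three right (374, 420, 467), with the plunger at 347 midway between. The tab is in the third click. On to the grey box with the fingers shut.

```bash
python3 -m handwheel '[0,0.035,-0.03,0,0.0, 0,0.043,-0.035,0,0.0, 0,0.043,-0.035,0,0.0, 0,0.043,-0.035,0,0.0, 0,0.042,-0.035,0,0.0]' 20
python3 -m handwheel '[0,0.005,0,0,0.0, 0,0,0,0,0.0, 0,0,0,0,0.0]'
python3 - <<'E'
from h import *
go([.4365,.039,.15])
s,f=wfind('w7')
E
```

```text
clock: 7.25
ee_pos: [0.4545, 0.0124, 0.2082]
ee_rot: [0.053, 0.706, -0.054, 0.704]
force: [1.1, 0.5, 0.4]
finger_gap: -0.0
clock: 7.55
ee_pos: [0.4573, 0.0152, 0.2088]
ee_rot: [0.054, 0.705, -0.054, 0.705]
force: [-0.1, -0.5, 0.1]
finger_gap: 0.0002
t 7.55 pos [0.4573 0.0152 0.2088] F [-0.1 -0.5  0.1] gap 0.0002
M [[-0.001, 0.152, 0.988], [-0.001, 0.988, -0.152], [-1.0, -0.001, -0.001]]
tool delta [ 0.0588  0.0204 -0.0241]
turn deg -0.024494607192906415
unit xy -0.1717 0.1985
```

View pics/w7.png

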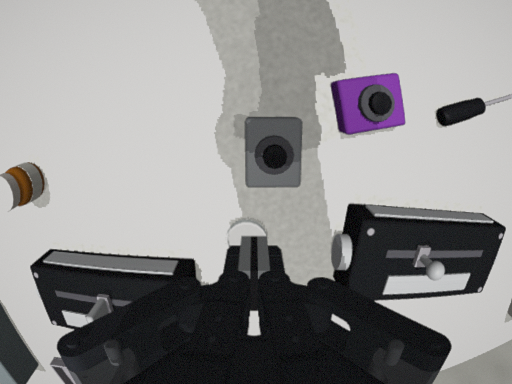

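The grey box is at (274,152) with its black button at (275,154), clearly distinct from the purple one at (370,103). I'll cast the button centre from this view.

```bash
python3 - <<'E'
from h import *
s,f=wfind('w8');g=f['pixels'].mean(2);m=np.zeros_like(g);m[135:175,252:298]=1
b=(g<np.percentile(g[135:175,252:298],12))&(m>0);n,l,st,ce=cv2.connectedComponentsWithStats(b.astype(np.uint8));i=1+st[1:,4].argmax();print(st[i],ce[i])
q=wray(f,*ce[i],.057,s)/1000;p=C+q[0]*ex+q[1]*ey;print('button',p);go([*p,.08])
E
```

```text
[264 145  23  23 201] [274.85572139 157.09452736]
button [0.43403885 0.03868163]
t 7.65 pos [0.4575 0.0147 0.2089] F [-0.7 -0.8  0.1] gap -0.0001
M [[-0.001, 0.153, 0.988], [-0.001, 0.988, -0.153], [-1.0, -0.001, -0.001]]
tool delta [ 0.1289  0.0202 -0.0267]
turn deg -0.1078285679182045
unit xy -0.1715 0.1981
```

```bash
python3 -m handwheel '[0.03,0.02,-0.0255,0,0, 0.03,0,0,0,0, 0.03,0,0,0,0, 0.03,0,0,0,0, 0.006,0,0,0,0]'
python3 -m handwheel '[0,0,0,0,0, 0,0,0,0,0]'
python3 - <<'E'
from h import *
go([.435,.039,.068])
s,f=wfind('w9')
E
```

```text
clock: 8.15
ee_pos: [0.4337, 0.0381, 0.0808]
ee_rot: [0.053, 0.706, -0.055, 0.704]
force: [-0.3, 0.3, 0.2]
finger_gap: 0.0005
clock: 8.35
ee_pos: [0.4357, 0.0391, 0.0842]
ee_rot: [0.054, 0.705, -0.054, 0.705]
force: [0.1, -0.3, 1.0]
finger_gap: -0.0001
t 8.35 pos [0.4357 0.0391 0.0842] F [ 0.1 -0.3  1. ] gap -0.0001
M [[0.001, 0.152, 0.988], [0.0, 0.988, -0.152], [-1.0, 0.0, 0.001]]
tool delta [ 0.0162 -0.0002 -0.0007]
turn deg -0.06494616497306538
unit xy -0.1967 0.2189
```

View pics/w9.png

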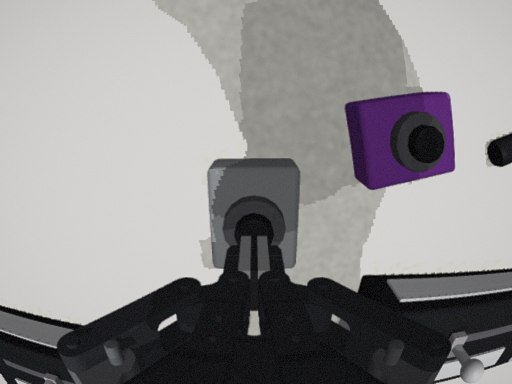

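The shut fingertips at (254,236) stand over the grey box's button. Pressing stepwise.

```bash
python3 -m handwheel '[0.006,0,0,0,0, 0.006,0,0,0,0, 0.004,0,0,0,0, 0.002,0,0,0,0, 0,0,0,0,0]'
python3 -m handwheel '[0.002,0,0,0,0, 0,0,0,0,0]'
python3 -m handwheel '[0.002,0,0,0,0, 0,0,0,0,0]'
```

```text
clock: 8.9
ee_pos: [0.4351, 0.0397, 0.0651]
ee_rot: [0.054, 0.705, -0.054, 0.705]
force: [0.3, 1.9, 2.6]
finger_gap: -0.0003
clock: 9.1
ee_pos: [0.4351, 0.0396, 0.0633]
ee_rot: [0.054, 0.705, -0.054, 0.705]
force: [-0.8, 1.9, 3.9]
finger_gap: 0.0
clock: 9.3
ee_pos: [0.4351, 0.0397, 0.0617]
ee_rot: [0.054, 0.705, -0.053, 0.705]
force: [-4.9, 1.3, 24.1]
finger_gap: -0.0001
```

At 24 N the button has bottomed out: force rose to about 5 N and then jumped. Lifting off.

```bash
python3 -m handwheel '[-0.005,0,0,0,0, -0.01,0,0,0,0, -0.04,0,0,0,0, -0.05,0,0,0,0, 0,0,0,0,0]'
python3 -m handwheel '[-0.03,0,0,0,0, 0,0.0,0.05,0,0, 0,0,0,0,0]'
python3 - <<'E'
from h import *
go([.435,.039,.2])
import pickle;D=pickle.load(open('D.pkl','rb'))
for n in('scene','side'):
    f=arm.grab_frame(n);save('end_'+n,f);p=cloud(f);c=[.4365,.039]
    for q in(cloud(D[n]),p):
        r=np.hypot(q[...,0]-c[0],q[...,1]-c[1]);A=q[(r<.06)&(q[...,2]>.03)&(q[...,2]<.039)];B=q[(r<.03)&(q[...,2]>.05)&(q[...,2]<.065)]
        print(n,'box',np.round(cv2.minAreaRect((A[:,:2]*1000).astype(np.float32))[0],1),'btn top',np.percentile(B[:,2],[50,90]).round(4),len(B))
        I=q[(np.hypot(q[...,0]-.573,q[...,1]-.2)<.06)&(q[...,2]>.09)&(q[...,2]<.12)];print('  knob',I.mean(0).round(4),len(I))
s,f=arm.observe(),None
a=np.hstack([cv2.imread(f'pics/end_{n}.png') for n in('scene','side')]);cv2.imwrite('pics/end.png',cv2.resize(a,(800,300),interpolation=3))
E
```

```text
clock: 9.8
ee_pos: [0.4375, 0.0397, 0.1716]
ee_rot: [0.055, 0.703, -0.053, 0.707]
force: [-0.0, -0.2, -1.0]
finger_gap: 0.0
clock: 10.1
ee_pos: [0.4888, 0.0317, 0.1979]
ee_rot: [0.054, 0.703, -0.053, 0.707]
force: [0.6, 0.7, -1.5]
finger_gap: -0.0
t 10.1 pos [0.4888 0.0317 0.1979] F [ 0.6  0.7 -1.5] gap -0.0
M [[0.005, 0.151, 0.988], [0.0, 0.988, -0.151], [-1.0, 0.001, 0.005]]
tool delta [-0.0024 -0.001  -0.0543]
turn deg 0.0019103682830490243
unit xy -0.1431 0.2196
scene box [437.2  39.2] btn top [0.0565 0.0584] 64
  knob [0.5774 0.1952 0.1046] 66
scene box [438.3  38.8] btn top [0.0564 0.0582] 62
  knob [0.5773 0.1952 0.1044] 67
side box [434.2  39. ] btn top [0.057  0.0592] 93
  knob [0.5694 0.2009 0.1071] 89
side box [434.4  39.9] btn top [0.0574 0.0595] 98
  knob [0.5693 0.2009 0.1072] 89
```

View pics/end.png

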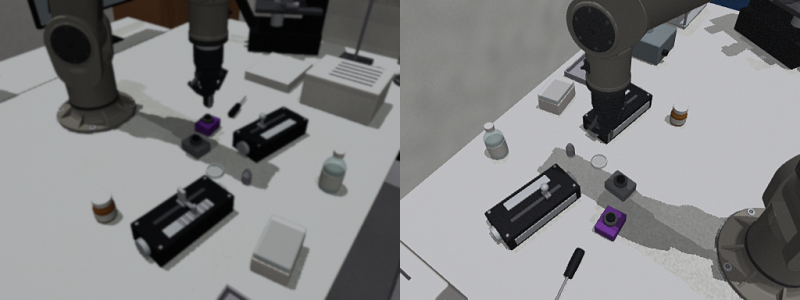

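The tab is mid-slot, the button is up, and the box and knob are unmoved to within 1 mm. The arm is clear of everything, so I'm handing in.

```bash
python3 -c "
from cell import arm
print(arm.close_job())"
```

```text
the job is handed in; nothing more can be done
None
```

The tab is in the third click and the button was then pressed and came up again; I handed the job in at about 10 s on the clock. No verdict was reported.

**Tab:** I gripped it rather than pushing from behind, so it could not spring forward, and moved it about 61 mm over three ridges. After release, the close wrist view showed the plunger midway between ridges 3 and 4.

**Button:** I then pressed the grey box's button with the fingers shut. Force rose to about 5 N and jumped to 24 N at the stop. I judged full travel by that jump and about 6 mm of tip travel, since the button's position could not be read directly.

**Last checks:**
- The button top is back at 57 mm.
- The control box appears to have moved 1 mm or less.
- The twin unit's knob appears to have moved about 0.1 mm.
- The objective, dish, jar and screwdriver look undisturbed in the end pictures. I compared these by eye, without measuring.
- The arm is clear of everything.

**What disagreed:**
- **Ridges:** I first took the bright bars on the strip for the ridges, which is half a pitch off. The close wrist view corrected this before I moved the tab.
- **Strip position:** the views differed by up to about 3 mm on it. I used the wrist measurement, which was the same within 0.3 mm both times.

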